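Unhook the carded syringe and file it in the rack

ROBOT

A 6-joint arm with a two-finger parallel gripper is mounted at the origin on a cart in front of the work surface, level with it; the furniture and walls round the work are solid. World frame = base frame: x ahead of the robot, y to its left, z up, the work surface at z = 0. Lengths are in mm, angles in rad, forces in N, time in s.
With the tool pointing down it reaches from about 400 to 925 mm from the base axis. Payload 12.5 kg.
Tool frame: the origin (TCP) lies where the fingers leave the gripper's body, on its centre line; the fingertips stand 78 mm ahead of it and the grasp point (between the pads) lies 59 mm ahead of it (env.nose_length is the distance from the TCP to the fingertips, in mm); z points along the fingers, y is the line along which they close (so a half turn about z gives the same grasp; the last joint's range is limited). The gripper opens to 95 mm and grips with 3 to 60 N. Pads are 20 mm wide; open, the fingers measure 119 mm over their backs; the gripper's body (75 mm by 180 mm) begins 59 mm behind the grasp point.
Start: joints at [1.141, 0.491, 1.559, -0, 1.092, -0.106], TCP at [198.838, 592.538, 292.261] pointing down, gripper open.
Joint ranges: [-3.1, 3.1], [-0.84, 2.19], [0.05, 2.79], [-1.13, 4.28], [0.06, 2.93], [-2.69, 2.69]. Speed limits (rad/s): [2.22, 2.22, 2.79, 3.14, 3.14, 3.14].

INTERFACE

Orientations are given as [roll, pitch, yaw] about the fixed x, y, z axes, in that order (R = Rz(yaw) Ry(pitch) Rx(roll)).
In Python, from cell import env gives the robot as it stands. The module is installed in compiled form; this text tells all that it offers.
- The arm moves only by the tool send_rows, never from a script. Its argument "series" is text: rows parted by semicolons, each of 6 numbers parted by spaces: the shift along the tool's x, y, z as a fraction of full scale, then the turn, a rotation vector about the tool's x, y, z as a fraction of full scale. A call has 1 to 5 rows; each row shifts and turns the commanded pose from where the row before left it, along the tool's axes as they then stand; what a row does not reach is not made up. Full scale, the value 1, is 60 mm for a shift and 10 degrees for a turn. A row lasts 1/8 s, in which the tool goes at most 62.5 mm and 10.7 degrees, less where a joint would pass 70% of its speed; a pose out of reach is approached as far as the arm can. A call with a number of a shift or a turn outside -1 to 1 is refused whole. A call with a gripper value outside its range is refused whole. "fingers" is the opening, from 0 (shut) to 1 (fully open), set as the call begins (left out, the last holds). The fingers move at their own pace and stop on an object; the grip force is fixed at half the most. Time passes only in rows, so rows that do not move let the fingers close. It gives the time, the measured TCP pose, the force, the opening and the grip force at its end, in the units of the state.
- env.state(): the state, without advancing time (a new reading comes with each control period).
- env.read_camera(name): name is "scene" or "top" or "wrist"; returns a dict with "color" (400x640x3 uint8, red, green, blue), "z_map" (400x640 float32, mm along the optical axis (not along the pixel's ray), 0 where there is no reading), "fovy" (degrees; the focal length in pixels is half the picture's height over the tangent of half this angle, whatever the lens; pixels are square), "cx", "cy" (the principal point, pixels), "R" (3x3) and "t" (3): a world point X has camera coordinates R X + t. Camera axes: x right, y down, z forward; pixel columns grow to the right and rows downward; lengths in mm; the calibration is good to about 2 mm. A picture is of the moment at which its call begins.
- env.job_done(): hands the job in; it is judged then, once.
The state is a dict: "t": time; "joints": joint angles; "qvel": joint speeds; "tau": joint torques, N m; "eef_pos": TCP position; "tcp_rot": TCP orientation; "ft_force": force on the tool from outside, world axes, zero at the start; "moment": the same for the moment, N m; "opening": opening from 0.0 (shut) to 1.0 (fully open); "grip_force": force on a finger pad.
Only numpy, scipy, OpenCV 4.12 (cv2) and the standard library are available. Lean on these libraries where they do the work, as an engineer would, in place of code of your own. Each camera call takes 0.05 s, during which the arm holds its last target. There are 200 camera calls.

TASK

Take the carded syringe off its peg, raising it so that its hole clears the peg's upturned tip as you slide it off instead of dragging it over the tip, and stand it upright in the empty front slot of the grey card rack, lowered in until it rests on the slot's floor and not dropped. Leave the carded tablet blister hanging on its own peg and do not knock over or shift the bottles and vial round about.

Things in the scene. Friction and masses are not known exactly. Their poses are not given: they have to be found in the camera images.
- peg_stand: Fixed display stand: grey base 160 mm wide (x -25 to 72 mm, 8 mm high), grey panel 238 mm high, front face at x = 65 mm. Origin on the bench below the peg tips, midway between them; x points from the tips back to the panel, y left, z up. Two level 6 mm pegs stick out of the panel to x = 0 at y = +55 and -55 mm, upper side 215 mm above the bench; the last 4 mm bend up.
- peg_left_tip (a point): Top of the upturned tip of the left peg (y = +55 mm in the stand's frame), 227 mm above the bench, 12 mm above the peg's upper side.
- peg_right_tip (a point): Top of the upturned tip of the right peg (y = -55 mm in the stand's frame), 227 mm above the bench, 12 mm above the peg's upper side.
- syringe_pack: Carded syringe, 196 mm high, about 80 g, on either peg, 16 to 30 mm behind the tip. White header 50 mm wide (y), 10 thick (x), from 18 mm above to 40 below the origin; grip its side edges. Its hole, 24 wide, reaches 32 mm down from the origin, so it passes the tip when raised 12 to 26 mm. Origin: middle of the hole's upper edge, on the peg. x along the peg, z up. Below: card and clear shell.
- syringe_pack_foot (a point): Middle of the lower edge of the carded syringe, 178 mm below its origin. Above it the brown card is 50 mm wide and 3 mm thick; the clear shell with the syringe is 22 mm thick (x), 40 mm wide and reaches from 4 to 134 mm above this point.
- blister_pack: The carded tablet blister, 168 mm high, hanging on the other peg: the same header, hole and origin, its card reaching 150 mm below the origin, with a flat silvery blister of tablets and no shell. It stays where it hangs.
- card_rack: Fixed grey two-slot rack, 72 mm wide (y), 70 mm high, walls 4 mm. Origin on the bench below the middle of the empty front slot; x points to the back slot, which holds a brown card reaching 118 mm above the bench, 41 mm behind the origin; z up. The front slot is open at the top, inside 38 mm (x) by 64 mm (y), 64 mm deep, floor 6 mm above the bench.
- rack_slot (a point): Middle of the floor of the empty front slot, 6 mm above the bench.
- amber_vial: Amber vial, 36 mm wide, 75 mm high, standing on the bench between stand and rack; origin at its underside. Bystander.
- amber_bottle: Small amber bottle, 38 mm wide, 87 mm high, standing on the bench between stand and rack, further back; origin at its underside. Bystander.
- saline_bottle: White bottle, 55x79 mm, 121 mm high, standing on the right of the bench; origin at its underside. Bystander.

How it is judged (in metres and radians):
On the way:
1. the carded syringe is off its peg: clear in front of the peg tips, still held up and upright (x of syringe_pack in the frame of peg_stand below -0.009 m and height (world z) of syringe_pack above 0.2 m and angle between syringe_pack's own z axis and vertical below 0.5 rad and contact force between syringe_pack and peg_stand below 0.1 N), for 0.1 s.
At the end, for the whole second after the job is handed in: The carded syringe stands at rest in the front slot, header up (lean < 0.32 rad), foot within 20 mm of the slot's middle and 8 mm of its floor; the blister still hangs on its peg (moved < 30 mm, tilt < 0.3 rad); amber vial, amber bottle and white bottle upright (< 0.3 rad), moved < 30 mm (x of syringe_pack_foot in the frame of rack_slot between -0.02 and 0.02 m and y of syringe_pack_foot in the frame of rack_slot between -0.02 and 0.02 m and z of syringe_pack_foot in the frame of rack_slot below 0.008 m and angle between syringe_pack's own z axis and vertical below 0.32 rad and linear speed of syringe_pack below 0.02 m/s and distance of each of blister_pack, amber_vial, amber_bottle, saline_bottle from where it was at the start of the episode below 0.03 m and angle between each of blister_pack, amber_vial, amber_bottle, saline_bottle's own z axis and vertical below 0.3 rad); the robot touches nothing.
It fails at once if the carded syringe is forced against the peg or stand with more than 15 N (contact force between syringe_pack and peg_stand above 15 N).
It fails at once if the carded syringe falls freely, from about 30 mm or more (linear speed of syringe_pack above 0.75 m/s and contact force between the fingers and syringe_pack below 0.1 N).
It fails at once if the carded blister leaves its peg (distance of blister_pack from where it was at the start of the episode above 0.07 m).
It also fails if it takes over 43 s, if anything falls off the work surface, if the arm or the gripper's body presses on something with over 40 N, if the wrist force passes 120 N, or if a joint passes its speed limit or range.

## Working session

There is one attempt and no reset: what is moved stays moved. The work goes in short steps, Python scripts to look and compute and a tool call to move; the robot and the scene stay as the last step left them, time stands still between calls to the robot, and variables do not carry over. Pictures are saved under pics/ and viewed, at most 10 in all, crops included, and the job is handed in when it is done.

Besides the shell and the picture viewer there is one more tool, called after "Call:" as name(argument=value, ...) on one line, values as JSON. send_rows: Moves the arm, as the interface text tells. Shift numbers are shares of 60 mm and turn numbers shares of 10 degrees, none past 1 either way. Its arguments: {"type":"object","properties":{"series":{"type":"string"},"fingers":{"type":"number"}},"required":["series"]}

```bash
mkdir -p pics; cat > h.py <<'E'
import numpy as np, cv2
from cell import env
def grab(n,tag):
    c=env.read_camera(n); np.savez(f'pics/{tag}.npz',**c); cv2.imwrite(f'pics/{tag}.png',c['color'][:,:,::-1]); return c
def world(c):
    h,w=c['z_map'].shape; f=h/2/np.tan(np.radians(float(c['fovy']))/2)
    u,v=np.meshgrid(np.arange(w),np.arange(h)); z=c['z_map']
    P=np.stack([(u-c['cx'])/f*z,(v-c['cy'])/f*z,z],-1)
    return (P-c['t'])@c['R']
E
python3 - <<'E'
from h import *
for n in ('scene','top'):
    c=grab(n,n+'0'); print(n,c['fovy'],c['cx'],c['cy'],c['R'].round(3).tolist(),c['t'])
print(env.state())
E
```

```text
scene 43.50605037289427 321.6854090954807 206.19376321233918 [[0.439, -0.898, 0.014], [-0.496, -0.255, -0.83], [0.749, 0.358, -0.557]] [-208.06330696  420.85258602 1020.97055888]
top 47.07308866033048 321.53239686732996 204.61102776025922 [[0.007, -1.0, 0.001], [-0.994, -0.007, -0.107], [0.107, -0.001, -0.994]] [  58.35514048  541.62033307 1078.28983619]
{'t': 0.1, 'joints': array([ 1.14139732e+00,  4.91417893e-01,  1.55936127e+00, -2.14178983e-05,
        1.09170777e+00, -1.05592775e-01]), 'qvel': array([ 6.79766449e-04, -7.16497468e-04, -8.14299540e-04,  2.13572527e-04,
        3.50226739e-05,  6.54130152e-04]), 'tau': array([ 3.23834087e-03, -6.13632131e+01, -2.58607239e+01,  6.93846191e-02,
        4.70687484e-02, -3.30333512e-05]), 'eef_pos': array([198.78150187, 592.40252665, 291.78010121]), 'tcp_rot': array([-3.14070135e+00, -7.53627913e-05,  2.81779627e+00]), 'ft_force': array([ 0.18288219,  0.89938919, -0.60747393]), 'moment': array([-0.01265215, -0.00526652,  0.00647085]), 'grip_force': 0.0, 'opening': 0.9996116180922299}
```

View pics/scene0.png

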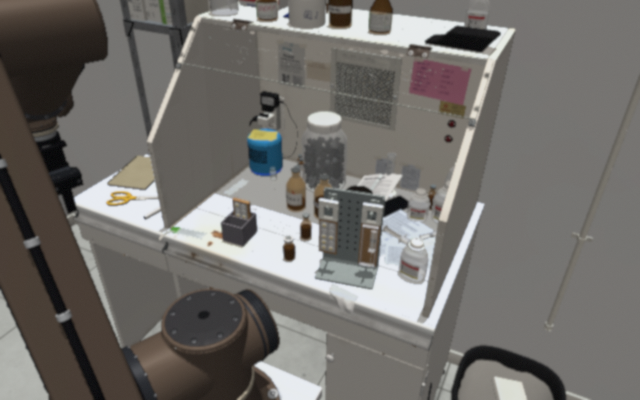

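View pics/top0.png

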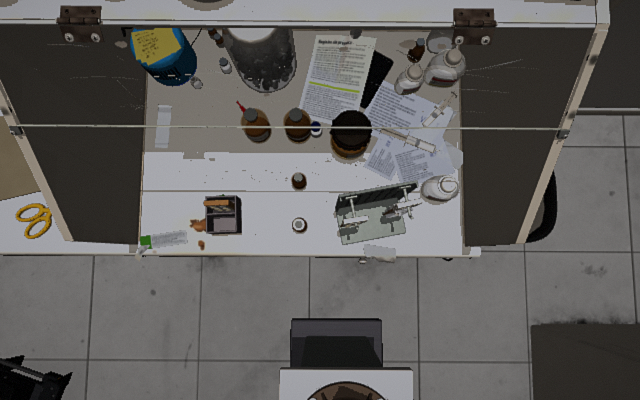

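The scene view shows the stand around (350,235), the rack at (239,225) and the vial at (289,248). The top view shows the rack at (222,215), the stand at (375,210), and the vial and bottle at (299,225) and (299,180). I'll enlarge both to tell the packs apart.

```bash
python3 - <<'E'
from h import *
a=cv2.imread('pics/scene0.png')[180:290,205:435]; b=cv2.imread('pics/top0.png')[165:255,190:470]
a=cv2.resize(a,(640,306),interpolation=2); b=cv2.resize(b,(640,206),interpolation=2)
cv2.imwrite('pics/z.png',np.vstack([a,b]))
c=np.load('pics/top0.npz'); W=world(c)
for v in range(170,250,4):
  print(v,[tuple(W[v,u].round().astype(int)) if c['z_map'][v,u] else None for u in range(345,421,15)])
E
```

```text
170 [(np.int64(632), np.int64(4), np.int64(-2)), (np.int64(631), np.int64(-33), np.int64(2)), (np.int64(632), np.int64(-70), np.int64(3)), (np.int64(632), np.int64(-108), np.int64(2)), (np.int64(632), np.int64(-145), np.int64(2)), (np.int64(633), np.int64(-183), np.int64(2))]
174 [(np.int64(622), np.int64(4), np.int64(0)), (np.int64(623), np.int64(-34), np.int64(-5)), (np.int64(622), np.int64(-71), np.int64(-1)), (np.int64(623), np.int64(-109), np.int64(-3)), (np.int64(623), np.int64(-146), np.int64(-1)), (np.int64(623), np.int64(-183), np.int64(2))]
178 [(np.int64(611), np.int64(4), np.int64(0)), (np.int64(612), np.int64(-33), np.int64(-1)), (np.int64(612), np.int64(-71), np.int64(-1)), (np.int64(612), np.int64(-108), np.int64(3)), (np.int64(612), np.int64(-145), np.int64(2)), (np.int64(612), np.int64(-182), np.int64(5))]
182 [(np.int64(602), np.int64(4), np.int64(-2)), (np.int64(602), np.int64(-33), np.int64(-1)), (np.int64(602), np.int64(-71), np.int64(-1)), (np.int64(603), np.int64(-108), np.int64(-3)), (np.int64(564), np.int64(-101), np.int64(238)), (np.int64(602), np.int64(-182
[... 3810 characters left out ...]
6)), (np.int64(463), np.int64(-106), np.int64(2)), (np.int64(463), np.int64(-143), np.int64(3)), (np.int64(464), np.int64(-180), np.int64(1))]
242 [(np.int64(452), np.int64(4), np.int64(6)), (np.int64(453), np.int64(-33), np.int64(-1)), (np.int64(453), np.int64(-70), np.int64(-4)), (np.int64(453), np.int64(-107), np.int64(0)), (np.int64(453), np.int64(-143), np.int64(0)), (np.int64(454), np.int64(-180), np.int64(0))]
246 [(np.int64(443), np.int64(4), np.int64(-6)), (np.int64(443), np.int64(-33), np.int64(-3)), (np.int64(443), np.int64(-69), np.int64(2)), (np.int64(443), np.int64(-107), np.int64(0)), (np.int64(444), np.int64(-144), np.int64(-4)), (np.int64(444), np.int64(-181), np.int64(-5))]
```

View pics/z.png

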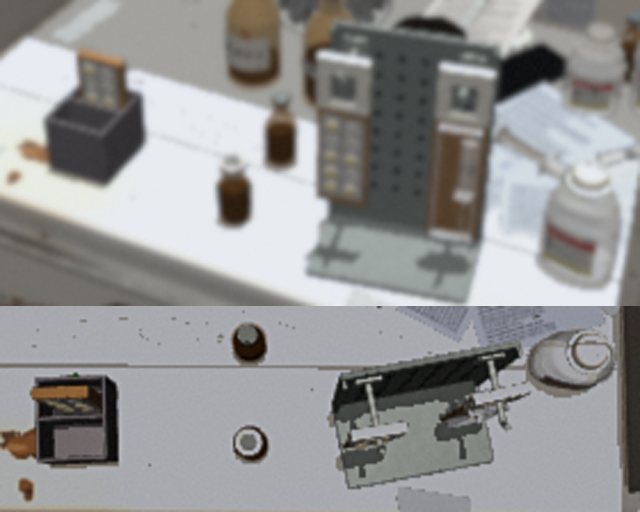

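Enlarged, the syringe (longer brown card with shell) hangs on the right peg and the blister on the left. The rack's empty slot is the one nearer the robot. Next I'll measure them in both views.

```bash
cat > m.py <<'E'
from h import *
def fit(c,W,lo,hi,box,name):
    m=(c['z_map']>0)&(W[...,2]>lo)&(W[...,2]<hi)&(W[...,0]>box[0])&(W[...,0]<box[1])&(W[...,1]>box[2])&(W[...,1]<box[3])
    P=W[m]
    if len(P)<5: print(name,len(P));return
    r=cv2.minAreaRect(P[:,:2].astype(np.float32))
    print(name,len(P),'ctr',np.round(r[0],1),'size',np.round(r[1],1),'ang',round(r[2],1),'z',P[:,2].min().round(),np.median(P[:,2]).round(1),P[:,2].max().round())
E
python3 - <<'E'
from m import *
def ray(c,u,v):
    f=200/np.tan(np.radians(float(c['fovy']))/2); d=c['R'].T@np.array([(u-c['cx'])/f,(v-c['cy'])/f,1]); return -c['R'].T@c['t'],d
def tri(a,b):
    (o1,d1),(o2,d2)=a,b
    s=np.linalg.lstsq(np.stack([d1,-d2],1),o2-o1,rcond=None)[0]; p,q=o1+s[0]*d1,o2+s[1]*d2
    return ((p+q)/2).round(),np.linalg.norm(p-q).round(1)
C={n:np.load(f'pics/{n}0.npz') for n in('scene','top')}
C={n:dict(c) for n,c in C.items()}
T,S=C['top'],C['scene']
print('sashL',tri(ray(T,14,128),ray(S,190,65)),'sashR',tri(ray(T,560,128),ray(S,490,130)))
for n,c in C.items():
    W=world(c)
    print(n)
    fit(c,W,226,242,(480,540,-160,-75),'syr head')
    fit(c,W,226,242,(470,530,-40,45),'bli head')
    fit(c,W,232,245,(530,590,-140,45),'panel top')
    fit(c,W,60,76,(440,620,200,330),'rack top')
    fit(c,W,0.5 if n=='top' else 85,20 if n=='top' else 125,(440,620,200,330),'rack in')
    fit(c,W,60,95,(470,530,20,110),'vial'); fit(c,W,60,100,(560,640,20,110),'bottle')
    fit(c,W,80,130,(500,620,-260,-140),'saline')
    P=W[(c['z_map']>0)]; k=P[(P[:,0]>300)&(P[:,0]<700)&(abs(P[:,1])<350)&(P[:,2]>250)]; print('high',len(k), k.min(0).round() if len(k) else'', k.max(0).round() if len(k) else '')
# top map of rack
W=world(T)
for v in range(186,240,3): print(v,W[v,224,[0,2]].round(),W[v,214,[0,2]].round())
for v in (226,): print([ (int(W[v,u,1]),int(W[v,u,2])) for u in range(200,248,2)])
E
```

```text
sashL (array([610., 500., 469.]), np.float64(31.5)) sashR (array([ 627., -325.,  432.]), np.float64(31.1))
scene
syr head 92 ctr [ 517.6 -111.4] size [41.9 40.5] ang 63.5 z 226.0 231.3 236.0
bli head 90 ctr [497.1   4.7] size [67.2 36.9] ang 59.8 z 226.0 230.9 236.0
panel top 189 ctr [549.  -50.8] size [ 15.7 157.9] ang 9.5 z 232.0 236.2 241.0
rack top 307 ctr [511.2 294.3] size [90.4 75.8] ang 3.5 z 60.0 67.0 76.0
rack in 212 ctr [531.2 295.2] size [19.2 59.7] ang 4.0 z 85.0 105.4 121.0
vial 32 ctr [488.6 104.6] size [ 9.6 22.3] ang 87.5 z 61.0 71.0 77.0
bottle 23 ctr [595.8 106.2] size [ 7.5 12.5] ang 89.6 z 60.0 69.2 91.0
saline 398 ctr [ 571.2 -223.5] size [49.6 65.9] ang 14.8 z 80.0 96.2 125.0
high 2911 [ 440. -308.  250.] [700. 349. 570.]
top
syr head 135 ctr [ 511.9 -113.2] size [35.2 49.9] ang 13.3 z 226.0 232.1 236.0
bli head 139 ctr [497.6   5.8] size [66.1 36.8] ang 59.6 z 226.0 232.4 239.0
panel top 271 ctr [549.6 -50.3] size [ 37.5 157.3] ang 0.4 z 232.0 237.1 243.0
rack top 323 ctr [514.7 295. ] size [86.1 71. ] ang 2.0 z 60.0 68.9 75.0
rack in 1299 ctr [530.1 265. ] si
[... 358 characters left out ...]

192 [574.   1.] [574.  -2.]
195 [564.  24.] [567.  -1.]
198 [554.  45.] [553.  51.]
201 [538. 119.] [538. 117.]
204 [531. 118.] [531. 116.]
207 [528.  88.] [525. 109.]
210 [528.   9.] [529.   6.]
213 [516.  66.] [515.  70.]
216 [513.  17.] [512.  22.]
219 [507.   2.] [506.   5.]
222 [499.   7.] [499.   5.]
225 [492.   3.] [492.   7.]
228 [484.   8.] [484.   5.]
231 [474.  69.] [474.  71.]
234 [470.  -0.] [470.  -0.]
237 [463.  -3.] [462.  -0.]
[(361, -1), (355, 2), (352, -3), (328, 69), (327, 56), (326, 40), (325, 23), (324, 7), (320, 6), (315, 5), (310, 5), (305, 5), (299, 10), (296, 4), (290, 6), (286, 2), (280, 7), (275, 7), (62, 1130), (258, 48), (258, 24), (257, 0), (252, 1), (247, 2)]
```

```bash
python3 - <<'E'
from m import *
def line(P,name):
    l=cv2.fitLine(P[:,:2].astype(np.float32),cv2.DIST_HUBER,0,.01,.01).ravel()
    d=l[:2]*np.sign(l[1]); t=(P[:,:2]-l[2:])@d
    mid=l[2:]+d*(np.percentile(t,2)+np.percentile(t,98))/2
    print(name,len(P),'mid',mid.round(1),'len',np.ptp(t).round(1),'yaw',np.degrees(np.arctan2(-d[0],d[1])).round(1),'z',np.median(P[:,2]).round(1))
    return
for n in('top','scene'):
    c=dict(np.load(f'pics/{n}0.npz')); W=world(c); x,y,z=W[...,0],W[...,1],W[...,2]; ok=c['z_map']>0
    col=c['color'].astype(int)
    def sel(x0,x1,y0,y1,z0,z1): return W[ok&(x>x0)&(x<x1)&(y>y0)&(y<y1)&(z>z0)&(z<z1)]
    print(n)
    line(sel(530,590,-140,45,233,245),'panel')
    line(sel(495,527,-160,-75,229,238),'syr head')
    line(sel(480,515,-40,45,229,238),'bli head')
    line(sel(468,482,250,340,62,76),'front wall'); line(sel(508,523,250,340,62,76),'mid wall'); line(sel(525,545,250,340,112,122),'back card')
    line(sel(495,505,-30,30,10,190),'bli?')
    for nm,b in(('vial',(470,530,30,80)),('bottle',(560,650,30,80))):
        P=sel(*b,40,100); print(nm,len(P),P.min(0).round(),P.max(0).round())
    P=sel(350,900,-320,480,250,470); P=P[(P[:,0]<480)|(P[:,0]>600)]; print('obst',len(P)); 
    for a in range(-320,480,100):
        q=P[(P[:,1]>a)&(P[:,1]<a+100)]; 
        if len(q): print(a,len(q),q[q[:,0].argmin()].round())
    # peg tip: highest-forward thin points near right peg
    for nm,b in (('R tip',(478,515,-145,-105)),('L tip',(460,495,-40,20))):
        P=sel(*b,208,232); print(nm,len(P),P[np.argsort(P[:,0])[:8]].round().tolist())
E
```

```text
top
panel 265 mid [551.5 -48.6] len 157.1 yaw 11.1 z 237.1
syr head 92 mid [ 522.4 -109.1] len 48.5 yaw 8.2 z 232.5
bli head 124 mid [490.8  -3.9] len 49.1 yaw 9.6 z 232.5
front wall 69 mid [474.  293.7] len 70.9 yaw 0.7 z 69.0
mid wall 79 mid [515.5 295.1] len 72.3 yaw 1.3 z 69.1
back card 140 mid [534.8 296.5] len 54.9 yaw 3.2 z 117.2
bli? 1 mid [500.8  16.7] len 0.0 yaw -86.4 z 10.5Traceback (most recent call last):
  File "<stdin>", line 19, in <module>
    return umr_minimum(a, axis, None, out, keepdims, initial, where)
ValueError: zero-size array to reduction operation minimum which has no identity
```

Call:
send_rows(series="0 0 -1 0 0 -1; 0 0 0 0 0 -1; 0 0 0 0 0 -0.96; 0 0 0 0 0 0", fingers=1)

```text
t: 0.6
eef_pos: [198.8, 592.4, 352.0]
tcp_rot: [-3.141, -0.0, -2.95]
ft_force: [0.2, -0.0, 0.2]
opening: 1.0
grip_force: 0.0
```

```bash
cat > go.py <<'E'
import sys, numpy as np
from cell import env
from scipy.spatial.transform import Rotation as Ro
s=env.state(); R=Ro.from_euler('xyz',s['tcp_rot'])
a=[float(v) for v in sys.argv[1:]]
d=R.inv().apply(np.array(a[:3])-s['eef_pos'])
print('t',round(s['t'],2),'pos',s['eef_pos'].round(1),'rpy',np.degrees(s['tcp_rot']).round(2),'tool shift/60',(d/60).round(3))
if len(a)>3: print('turn/10',(np.degrees((R.inv()*Ro.from_euler('xyz',[180,0,a[3]],degrees=True)).as_rotvec())/10).round(3))
E
python3 go.py 440 60 350 191
```

```text
t 0.6 pos [198.8 592.4 352. ] rpy [-1.7998e+02 -2.0000e-02 -1.6902e+02] tool shift/60 [-2.256 -9.477  0.036]
turn/10 [-0.002 -0.002 -0.002]
```

Call:
send_rows(series="-0.215 -0.9 0 0 0 0; -0.215 -0.9 0 0 0 0; -0.215 -0.9 0 0 0 0; -0.215 -0.9 0 0 0 0; -0.215 -0.9 0 0 0 0")

```text
t: 1.23
eef_pos: [314.3, 338.3, 352.2]
tcp_rot: [3.142, 0.0, -2.953]
ft_force: [0.8, 0.5, -0.3]
opening: 1.002
grip_force: 0.0
```

Call:
send_rows(series="-0.215 -0.9 0 0 0 0; -0.215 -0.9 0 0 0 0; -0.215 -0.9 0 0 0 0; -0.215 -0.9 0 0 0 0; 0 0 0 0 0 0")

```text
t: 1.85
eef_pos: [407.0, 135.1, 352.1]
tcp_rot: [-3.141, -0.0, -2.958]
ft_force: [-0.6, 0.3, -0.0]
opening: 0.997
grip_force: 0.0
```

```bash
python3 go.py 490 -90 380 191
```

```text
t 1.85 pos [407.  135.1 352.1] rpy [-1.7999e+02 -1.0000e-02 -1.6948e+02] tool shift/60 [-0.675 -3.942 -0.465]
turn/10 [-0.001 -0.001 -0.048]
```

Call:
send_rows(series="-0.17 -0.98 -0.1 0 0 0; -0.17 -0.98 -0.1 0 0 -0.05; -0.17 -0.98 -0.1 0 0 0; -0.17 -0.98 -0.1 0 0 0; 0 0 0 0 0 0")

```text
t: 2.48
eef_pos: [493.0, -86.9, 375.9]
tcp_rot: [3.142, -0.0, -2.946]
ft_force: [-0.5, 0.8, -0.3]
opening: 1.002
grip_force: 0.0
```

```bash
python3 - <<'E'
from m import *
c=grab('wrist','w1'); print(c['fovy'],c['R'].round(2).tolist(),(-c['R'].T@c['t']).round(),env.state()['eef_pos'].round(1))
E
python3 go.py 522 -110 350 191
```

```text
67.07068247800032 [[-0.19, 0.98, 0.0], [0.94, 0.19, 0.27], [0.27, 0.05, -0.96]] [ 418. -101.  467.] [492.3 -85.2 375.7]
t 2.52 pos [492.3 -85.2 375.7] rpy [ 1.7996e+02 -4.0000e-02 -1.6871e+02] tool shift/60 [-0.406 -0.503  0.427]
turn/10 [ 0.004 -0.004  0.029]
```

View pics/w1.png

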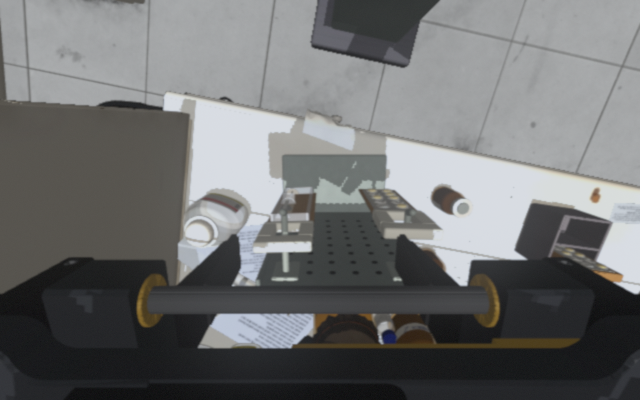

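The wrist view shows the syringe header at about (285,240), level with the image rows and so aligned with the tool. The right peg tip is near (288,195), and the blister header is at (408,228).

```bash
python3 - <<'E'
from m import *
c=dict(np.load('pics/w1.npz')); W=world(c); x,y,z=W[...,0],W[...,1],W[...,2]
u,v=np.meshgrid(np.arange(640),np.arange(400)); ok=(c['z_map']>0)
for nm,b in(('syr',(245,330,215,262)),('bli',(370,450,200,250))):
    m=ok&(u>b[0])&(u<b[1])&(v>b[2])&(v<b[3])&(z>227)&(z<240)&(x<535)
    P=W[m]; P=P[:, :]; r=cv2.minAreaRect(P[:,:2].astype(np.float32)); print(nm,len(P),np.round(r[0],1),np.round(r[1],1),round(r[2],1),P[:,2].max().round(1),np.median(P[:,2]).round(1))
    l=cv2.fitLine(P[:,:2].astype(np.float32),cv2.DIST_HUBER,0,.01,.01).ravel(); print(np.degrees(np.arctan2(l[0],l[1])).round(1))
m=ok&(u>275)&(u<300)&(v>180)&(v<215)&(z>205)
P=W[m]; print('tip',P[np.argsort(P[:,0])][:12].round().tolist())
for vv in range(222,262,3): print(vv,[tuple(int(t) for t in W[vv,uu]) for uu in (262,272,300,308)])
E
```

```text
syr 697 [ 524.3 -111.7] [10.5 49.5] 12.7 233.3 231.3
166.8
bli 684 [491.8  -5.8] [10.6 49.4] 9.3 233.5 231.3
170.9
tip [[494.0, -117.0, 223.0], [494.0, -117.0, 223.0], [494.0, -116.0, 222.0], [494.0, -116.0, 224.0], [494.0, -118.0, 223.0], [495.0, -116.0, 226.0], [495.0, -115.0, 223.0], [495.0, -117.0, 224.0], [495.0, -119.0, 225.0], [495.0, -118.0, 224.0], [495.0, -116.0, 223.0], [495.0, -115.0, 225.0]]
222 [(591, -159, 0), (523, -127, 179), (517, -99, 179), (514, -91, 182)]
225 [(525, -135, 186), (522, -125, 188), (516, -98, 189), (514, -91, 190)]
228 [(524, -133, 195), (522, -124, 196), (516, -98, 198), (514, -91, 199)]
231 [(524, -132, 204), (522, -123, 203), (516, -98, 207), (514, -90, 207)]
234 [(524, -131, 210), (525, -122, 204), (517, -97, 212), (515, -90, 213)]
237 [(524, -130, 218), (522, -121, 219), (515, -97, 223), (514, -90, 222)]
240 [(523, -128, 226), (521, -120, 226), (516, -96, 227), (514, -90, 228)]
243 [(524, -127, 230), (522, -119, 231), (517, -96, 231), (516, -89, 231)]
246 [(526, -127, 231), (524, -119, 231), (520, -95, 231), (518, -89, 231)]
249 [(530, -127, 229), (527, -118, 232), (523, -95, 231), (521, -88, 231)]
252 [(532, -126, 231), (530, -118, 231), (558, -93, 160), (555, -84, 162)]
255 [(649, -150, 0), (563, -122, 168), (557, -92, 169), (557, -84, 167)]
258 [(655, -150, 0), (563, -121, 175), (557, -92, 176), (556, -84, 176)]
261 [(660, -149, 1), (563, -120, 183), (558, -91, 182), (555, -83, 184)]
```

```bash
python3 go.py 524 -111.5 340 192.5
```

```text
t 2.52 pos [492.3 -85.2 375.7] rpy [ 1.7996e+02 -4.0000e-02 -1.6871e+02] tool shift/60 [-0.434 -0.534  0.594]
turn/10 [ 0.004 -0.004 -0.121]
```

Call:
send_rows(series="-0.217 -0.267 0.2 0 0 0; -0.217 -0.267 0.2 0 0 0; 0 0 0.2 0 0 -0.12; 0 0 0 0 0 0")

```text
t: 3.02
eef_pos: [523.2, -109.5, 339.3]
tcp_rot: [3.14, -0.002, -2.918]
ft_force: [-0.8, 0.6, 0.1]
opening: 0.997
grip_force: 0.0
```

```bash
python3 go.py 524 -111.5 266 192.5
```

```text
t 3.02 pos [ 523.2 -109.5  339.3] rpy [ 1.7992e+02 -1.1000e-01 -1.6720e+02] tool shift/60 [-0.008 -0.038  1.222]
turn/10 [ 0.008 -0.011  0.03 ]
```

Call:
send_rows(series="0 -0.01 0.4 0 0 0; 0 0 0.4 0 0 0; 0 0 0.3 0 0 0; 0 0 0.12 0 0 0; 0 0 0 0 0 0")

```text
t: 3.65
eef_pos: [523.9, -111.2, 267.4]
tcp_rot: [3.142, 0.0, -2.919]
ft_force: [0.0, 0.2, 0.8]
opening: 1.003
grip_force: 0.0
```

```bash
python3 - <<'E'
from m import *
c=grab('wrist','w2'); W=world(c); x,y,z=W[...,0],W[...,1],W[...,2]
P=W[(c['z_map']>0)&(z>227)&(z<238)&(x>505)&(x<540)&(y>-145)&(y<-80)]; print(len(P),cv2.minAreaRect(P[:,:2].astype(np.float32)))
E
python3 go.py 524 -111.5 266 192.5
```

```text
1017 ((521.0343017578125, -111.87306213378906), (4.26635217666626, 49.99657440185547), 13.110123634338379)
t 3.7 pos [ 524.1 -111.3  267.7] rpy [-1.7998e+02  4.0000e-02 -1.6724e+02] tool shift/60 [ 0.002 -0.003  0.029]
turn/10 [-0.002  0.004  0.026]
```

View pics/w2.png

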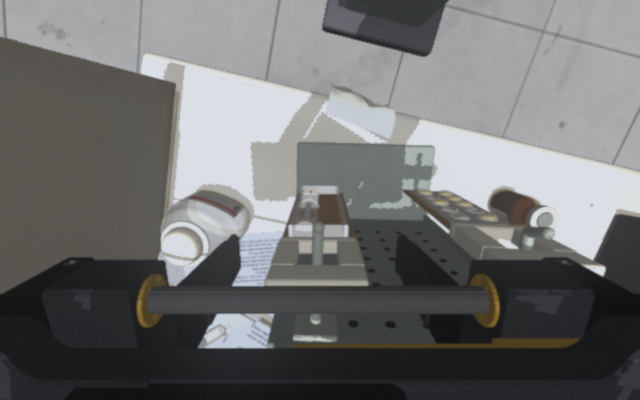

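The syringe header at about (318,270) is centred between the open fingers, and the blister is clear to the right. I'll close the gripper.

Call:
send_rows(series="0 0 0 0 0 0; 0 0 0 0 0 0; 0 0 0 0 0 0; 0 0 0 0 0 0; 0 0 0 0 0 0", fingers=0.3)

```text
t: 4.32
eef_pos: [524.1, -111.6, 267.0]
tcp_rot: [3.142, 0.0, -2.919]
ft_force: [-0.3, 0.3, -0.0]
opening: 0.527
grip_force: 0.8
```

Call:
send_rows(series="0 0 0 0 0 0; 0 0 0 0 0 0; 0 0 0 0 0 0; 0 0 0 0 0 0")

```text
t: 4.82
eef_pos: [524.1, -111.6, 267.0]
tcp_rot: [3.142, -0.0, -2.919]
ft_force: [-0.1, -0.1, 0.8]
opening: 0.526
grip_force: 29.8
```

Call:
send_rows(series="0 0 -0.11 0 0 0; 0 0 -0.11 0 0 0; 0 0 -0.1 0 0 0; 0 0 0 0 0 0; 0 0 0 0 0 0")

```text
t: 5.45
eef_pos: [524.0, -111.6, 286.1]
tcp_rot: [3.141, -0.0, -2.919]
ft_force: [0.4, 0.3, 0.1]
opening: 0.523
grip_force: 29.8
```

```bash
python3 - <<'E'
from m import *
print(env.state()['ft_force'].round(2),env.state()['grip_force'],env.state()['eef_pos'].round(1))
c=grab('wrist','w3'); W=world(c); x,y,z=W[...,0],W[...,1],W[...,2]
P=W[(c['z_map']>0)&(z>240)&(z<262)&(x>505)&(x<540)&(y>-145)&(y<-80)]
print(len(P),cv2.minAreaRect(P[:,:2].astype(np.float32)),P[:,2].max().round(1),np.median(P[:,2]).round(1))
E
```

```text
[0.37 0.33 0.13] 29.793978910893202 [ 524.  -111.6  286.1]
2717 ((523.21240234375, -110.24504089355469), (22.85662078857422, 66.56968688964844), 12.728813171386719) 262.0 249.0
```

Call:
send_rows(series="0.2 0.006 0 0 0 0; 0.25 0.008 0 0 0 0; 0.25 0.008 0 0 0 0; 0.25 0.008 0 0 0 0; 0.25 0.008 0 0 0 0")

```text
t: 6.12
eef_pos: [452.2, -125.5, 286.3]
tcp_rot: [-3.142, 0.0, -2.919]
ft_force: [-0.3, -0.4, -0.5]
opening: 0.525
grip_force: 29.8
```

Call:
send_rows(series="0.25 0 0 0 0 0; 0 0 0 0 0 0; 0 0 0 0 0 0")

```text
t: 6.5
eef_pos: [439.0, -128.7, 286.3]
tcp_rot: [-3.141, 0.001, -2.919]
ft_force: [0.2, -1.2, -1.4]
opening: 0.525
grip_force: 29.8
```

```bash
python3 go.py 425 0 370 181.5; python3 - <<'E'
from m import *
c=grab('wrist','w4'); grab('scene','s4')
a=cv2.imread('pics/s4.png')[150:300,200:460]; a=cv2.resize(a,(640,370),interpolation=2); cv2.imwrite('pics/z4.png',a)
print(env.state()['ft_force'].round(2),env.state()['grip_force'])
E
```

```text
t 6.5 pos [ 439.  -128.7  286.3] rpy [-1.7999e+02  3.0000e-02 -1.6727e+02] tool shift/60 [-0.246  2.144 -1.395]
turn/10 [-1.000e-03  3.000e-03  1.123e+00]
[ 0.16  0.38 -0.05] 29.794380739331245
```

View pics/w4.png

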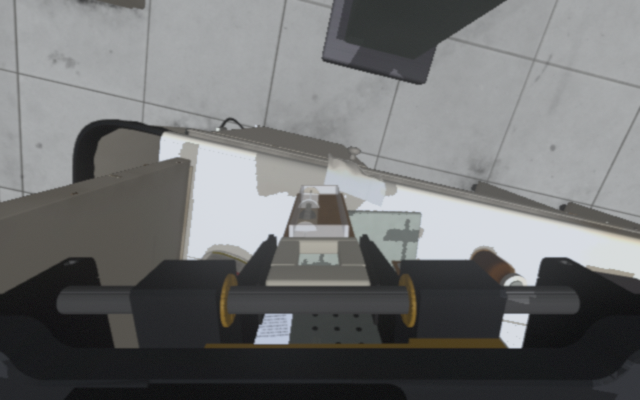

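The wrist view shows the syringe gripped, upright and in front of the pegs, with its shell at about (318,215). I'll raise it and carry it along in front of the stand.

Call:
send_rows(series="0 0 -0.4 0 0 0; 0 0 -0.4 0 0 0; 0 0 -0.4 0 0 0; 0 0.3 0 0 0 0; 0 0.5 0 0 0 0")

```text
t: 7.22
eef_pos: [427.7, -80.8, 357.2]
tcp_rot: [3.141, -0.001, -2.92]
ft_force: [0.8, 0.1, -0.7]
opening: 0.526
grip_force: 29.8
```

```bash
python3 go.py 435 294 360 181.5; python3 - <<'E'
from m import *
from scipy.spatial.transform import Rotation as Ro
c=dict(np.load('pics/w4.npz')); W=world(c); R=Ro.from_euler('xyz',[180,0,-167.27],degrees=True).as_matrix()
Q=(W-np.array([439,-128.7,286.3]))@R
ok=c['z_map']>0
for z0 in range(30,240,15):
    m=ok&(Q[...,2]>z0)&(Q[...,2]<z0+15)&(abs(Q[...,1])<23)&(abs(Q[...,0])<40); P=Q[m]
    if len(P)>5: print(z0,len(P),np.percentile(P[:,0],[5,50,95]).round(1),np.percentile(P[:,1],[2,98]).round(1))
E
```

```text
t 7.22 pos [427.7 -80.8 357.2] rpy [ 1.7996e+02 -5.0000e-02 -1.6731e+02] tool shift/60 [-1.49   6.067 -0.043]
turn/10 [ 0.004 -0.005  1.119]
30 1394 [2.1 4.  4.6] [-22.1  22. ]
45 847 [3.6 4.1 4.6] [-22.4  22.2]
60 474 [0.8 4.1 4.6] [-22.4  22.6]
75 964 [-4.1  3.2  4.5] [-21.6  21.8]
90 882 [ 2.3  6.1 10.2] [-19.4  20.7]
105 185 [ 0.6  7.1 10.3] [-22.8  20.8]
120 264 [ 0.5  5.9 10.2] [-22.2  20.2]
135 307 [ 0.4  2.9 10. ] [-22.1  19.9]
150 244 [ 0.4  1.9 10. ] [-21.9  20.4]
165 337 [ 0.5  7.7 13.9] [-21.4  20.1]
180 116 [ 0.4  0.7 10.1] [-22.   20.8]
195 98 [ 0.4  0.7 10.1] [-22.3  20.7]
210 318 [0.5 5.1 9.9] [-19.7  19.5]
225 62 [ 1.6  9.8 10.3] [-20.8  20. ]
```

Call:
send_rows(series="-0.12 0.5 0 0 0 0; -0.2 0.8 0 0 0 0; -0.2 0.8 0 0 0 0; -0.2 0.8 0 0 0 0; -0.2 0.8 0 0 0 0")

```text
t: 7.85
eef_pos: [431.9, 149.3, 357.2]
tcp_rot: [3.141, -0.001, -2.919]
ft_force: [1.0, -0.7, -0.0]
opening: 0.522
grip_force: 29.8
```

Call:
send_rows(series="-0.2 0.8 0 0 0 0; -0.2 0.8 0 0 0 0; -0.17 0.6 0 0 0 0.5; 0 0 0 0 0 0.62; 0 0 0 0 0 0")

```text
t: 8.48
eef_pos: [436.2, 284.0, 357.0]
tcp_rot: [-3.141, -0.002, -3.113]
ft_force: [1.0, -0.1, -1.2]
opening: 0.529
grip_force: 29.8
```

```bash
python3 go.py 470 294 350 181.8
```

```text
t 8.47 pos [436.2 284.  357. ] rpy [-1.7996e+02 -1.0000e-01 -1.7833e+02] tool shift/60 [-0.569  0.149  0.115]
turn/10 [-0.004 -0.01  -0.013]
```

```bash
python3 - <<'E'
from m import *
c=grab('wrist','w5')
cs={'w':c,'w4?':dict(np.load('pics/top0.npz'))}
for n,c in cs.items():
    W=world(c); x,y,z=W[...,0],W[...,1],W[...,2]; ok=(c['z_map']>0)&(y>245)&(y<345)&(z>66)&(z<73)
    for nm,a,b in(('front',468,481),('mid',509,522),('back',551,570)):
        P=W[ok&(x>a)&(x<b)]
        if len(P)<6: print(n,nm,len(P)); continue
        l=cv2.fitLine(P[:,:2].astype(np.float32),cv2.DIST_HUBER,0,.01,.01).ravel()
        print(n,nm,len(P),'x@294',(l[2]+(294-l[3])*l[0]/l[1]).round(1),'yaw',-np.degrees(np.arctan(l[0]/l[1])).round(1),'y',P[:,1].min().round(1),P[:,1].max().round(1),'xr',P[:,0].min().round(1),P[:,0].max().round(1))
    P=W[ok&(x>460)&(x<570)]
    if len(P)>6: print(n,'all',cv2.minAreaRect(P[:,:2].astype(np.float32)))
E
```

```text
w front 21 x@294 328.9 yaw -77.1 y 324.3 328.7 xr 470.7 480.5
w mid 0
w back 0
w all ((510.7564392089844, 295.2756042480469), (12.631568908691406, 103.0927963256836), 46.3623046875)
w4? front 58 x@294 474.1 yaw 1.2 y 259.3 329.0 xr 471.3 480.8
w4? mid 67 x@294 515.8 yaw 0.9 y 260.1 330.0 xr 509.0 520.8
w4? back 58 x@294 555.4 yaw 1.0 y 261.6 333.6 xr 552.6 558.2
w4? all ((514.5528564453125, 296.0354919433594), (86.08094787597656, 72.56970977783203), 2.574571132659912)
```

View pics/w5.png

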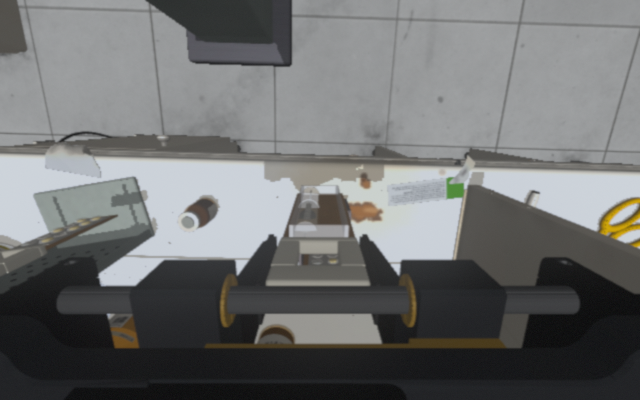

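The wrist view shows the pack held upright in the centre, hiding the rack behind it, and the left wall well clear to the right. I'll move over the slot.

Call:
send_rows(series="-0.35 0.1 0 0 0 0; -0.4 0.06 0 0 0 0; -0.22 0 0 0 0 0; 0 0 0.2 0 0 0; 0 0 0 0 0 0")

```text
t: 9.15
eef_pos: [494.2, 294.0, 344.9]
tcp_rot: [-3.141, -0.002, -3.114]
ft_force: [-0.0, 0.2, -0.2]
opening: 0.524
grip_force: 29.8
```

```bash
python3 go.py 495 294.5 316 181.8; python3 - <<'E'
from m import *
c=grab('scene','s6'); grab('top','t6')
a=cv2.imread('pics/s6.png')[130:270,170:330]; a=cv2.resize(a,(400,350),interpolation=2)
b=cv2.imread('pics/t6.png')[170:260,180:283]; b=cv2.resize(b,(400,350),interpolation=2)
cv2.imwrite('pics/z6.png',np.hstack([a,b]))
W=world(c); x,y,z=W[...,0],W[...,1],W[...,2]; ok=(c['z_map']>0)
for z0 in range(100,230,20):
    P=W[ok&(z>z0)&(z<z0+20)&(x>460)&(x<518)&(y>260)&(y<330)]
    if len(P): print(z0,len(P),np.percentile(P[:,:2],[3,97],axis=0).round(1).tolist())
W=world(dict(np.load('pics/scene0.npz'))); x,y,z=W[...,0],W[...,1],W[...,2]
for nm,a,b in(('front',465,482),('mid',506,524)):
    P=W[(z>66)&(z<74)&(x>a)&(x<b)&(y>255)&(y<335)]; l=cv2.fitLine(P[:,:2].astype(np.float32),cv2.DIST_HUBER,0,.01,.01).ravel(); print(nm,len(P),(l[2]+(294-l[3])*l[0]/l[1]).round(1),P.min(0).round(),P.max(0).round())
E
```

```text
t 9.15 pos [494.2 294.  344.9] rpy [-1.7995e+02 -1.4000e-01 -1.7844e+02] tool shift/60 [-0.014  0.008  0.481]
turn/10 [-0.005 -0.014 -0.024]
100 11 [[483.7, 271.4], [494.7, 308.1]]
120 105 [[480.2, 271.7], [495.7, 313.4]]
140 94 [[482.4, 271.9], [495.2, 313.7]]
160 90 [[479.8, 272.0], [495.2, 313.1]]
180 105 [[481.2, 270.2], [495.3, 313.6]]
200 92 [[481.2, 269.3], [495.7, 312.9]]
220 105 [[481.5, 271.0], [495.5, 313.5]]
front 40 472.2 [467. 257.  66.] [480. 328.  74.]
mid 49 515.4 [509. 259.  66.] [524. 330.  73.]
```

View pics/z6.png

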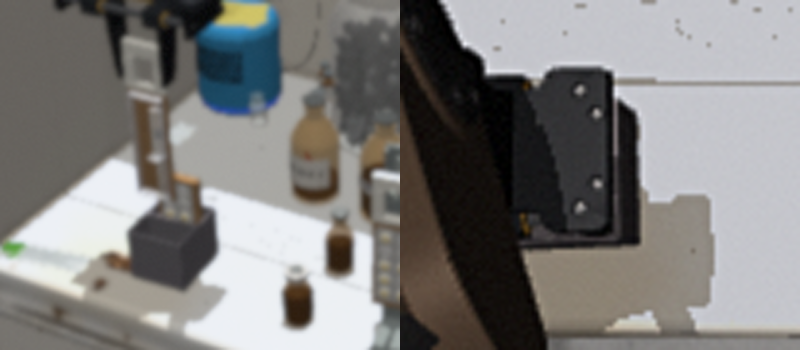

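The crops show the pack upright directly above the front slot (left crop, pack at (155,150), rack at (172,240)) and still held. The scene cloud puts its shell front at x≈482, so it is centred. I'll lower it.

Call:
send_rows(series="0 0 0.3 0 0 0; 0 0 0.3 0 0 0; 0 0 0.2 0 0 0; 0 0 0.2 0 0 0; 0 0 0 0 0 0")

```text
t: 9.88
eef_pos: [495.0, 294.4, 285.6]
tcp_rot: [-3.141, -0.001, -3.114]
ft_force: [0.8, -1.3, 0.1]
opening: 0.523
grip_force: 29.8
```

Call:
send_rows(series="0 0 0.2 0 0 0; 0 0 0.2 0 0 0; 0 0 0.15 0 0 0; 0 0 0.1 0 0 0; 0 0 0 0 0 0")

```text
t: 10.5
eef_pos: [495.1, 294.4, 246.8]
tcp_rot: [-3.141, -0.001, -3.115]
ft_force: [-1.0, -0.0, -1.4]
opening: 0.523
grip_force: 29.8
```

No contact so far and about 10 mm to go.

Call:
send_rows(series="0 0 0.05 0 0 0; 0 0 0.05 0 0 0; 0 0 0.03 0 0 0; 0 0 0 0 0 0; 0 0 0 0 0 0")

```text
t: 11.12
eef_pos: [495.2, 294.4, 239.6]
tcp_rot: [3.141, 0.0, -3.115]
ft_force: [0.5, -0.2, -1.0]
opening: 0.529
grip_force: 29.8
```

Call:
send_rows(series="0 0 0.02 0 0 0; 0 0 0.02 0 0 0; 0 0 0 0 0 0; 0 0 0 0 0 0")

```text
t: 11.62
eef_pos: [495.1, 294.4, 237.1]
tcp_rot: [3.142, 0.0, -3.115]
ft_force: [0.9, 0.1, -0.4]
opening: 0.523
grip_force: 29.8
```

Call:
send_rows(series="0 0 0.02 0 0 0; 0 0 0.01 0 0 0; 0 0 0 0 0 0; 0 0 0 0 0 0")

```text
t: 12.12
eef_pos: [495.4, 294.7, 236.1]
tcp_rot: [3.141, 0.002, -3.115]
ft_force: [-0.6, 0.5, 6.4]
opening: 0.524
grip_force: 29.8
```

Call:
send_rows(series="0 0 0.02 0 0 0; 0 0 0 0 0 0; 0 0 0 0 0 0")

```text
t: 12.5
eef_pos: [495.8, 295.1, 235.8]
tcp_rot: [3.139, 0.003, -3.115]
ft_force: [-2.1, 2.0, 14.0]
opening: 0.524
grip_force: 30.0
```

The floor was met at the predicted height (TCP 236). I'll ease the load and release.

Call:
send_rows(series="0 0 -0.025 0 0 0; 0 0 0 0 0 0; 0 0 0 0 0 0")

```text
t: 12.88
eef_pos: [495.3, 294.5, 235.9]
tcp_rot: [3.141, 0.001, -3.115]
ft_force: [-0.4, 0.7, 6.7]
opening: 0.526
grip_force: 29.9
```

Call:
send_rows(series="0 0 0 0 0 0; 0 0 0 0 0 0; 0 0 0 0 0 0; 0 0 0 0 0 0; 0 0 0 0 0 0", fingers=0.9)

```text
t: 13.5
eef_pos: [495.1, 294.4, 235.5]
tcp_rot: [3.142, -0.0, -3.115]
ft_force: [-0.6, 0.4, -0.0]
opening: 0.893
grip_force: 0.0
```

Call:
send_rows(series="0 0 -0.3 0 0 0; 0 0 -0.5 0 0 0; 0 0 -0.7 0 0 0; 0 0 -0.7 0 0 0; 0 0 0 0 0 0")

```text
t: 14.12
eef_pos: [495.5, 294.6, 370.6]
tcp_rot: [3.139, 0.005, -3.115]
ft_force: [-0.3, -0.1, -1.7]
opening: 0.899
grip_force: 0.0
```

Call:
send_rows(series="0.5 0 0 0 0 0; 0.7 0 0 0 0 0; 0.3 0 0 0 0 0; 0 0 0 0 0 0")

```text
t: 14.62
eef_pos: [404.8, 292.1, 367.6]
tcp_rot: [3.141, 0.0, -3.114]
ft_force: [0.2, 0.3, 0.7]
opening: 0.902
grip_force: 0.0
```

```bash
python3 - <<'E'
from m import *
s=grab('scene','s8'); t=grab('wrist','t8'); s0=dict(np.load('pics/scene0.npz'))
a=cv2.imread('pics/s8.png')[170:290,200:440]; cv2.imwrite('pics/z8.png',np.vstack([cv2.resize(a,(600,300),interpolation=2),cv2.resize(cv2.imread('pics/t8.png'),(600,300))]))
for n,c in(('s',s),('w',t)):
    W=world(c); x,y,z=W[...,0],W[...,1],W[...,2]; ok=(c['z_map']>0)
    for z0 in (80,110,140,170,195):
        P=W[ok&(z>z0)&(z<z0+15)&(x>465)&(x<518)&(y>255)&(y<335)]
        if len(P)>4: print(n,z0,len(P),np.percentile(P,[2,98],axis=0).round(1).tolist())
E
```

```text
s 80 68 [[482.0, 270.7, 80.3], [496.3, 313.5, 94.7]]
s 110 69 [[482.6, 271.6, 110.4], [497.0, 314.8, 124.2]]
s 140 83 [[480.8, 271.9, 140.3], [498.6, 317.6, 154.7]]
s 170 52 [[486.2, 268.3, 170.1], [498.0, 317.5, 184.9]]
s 195 64 [[486.1, 269.6, 195.4], [500.8, 316.4, 203.7]]
w 80 170 [[484.0, 272.0, 80.4], [494.5, 319.6, 94.4]]
w 110 200 [[484.0, 272.0, 110.6], [494.9, 319.6, 124.3]]
w 140 321 [[489.6, 273.0, 143.7], [498.9, 318.5, 154.4]]
w 170 181 [[489.6, 271.5, 170.5], [491.9, 319.9, 184.1]]
```

View pics/z8.png

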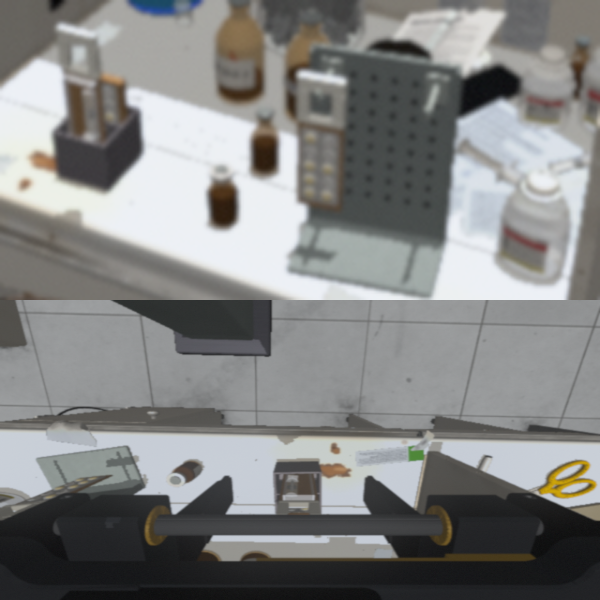

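The picture shows the syringe standing upright in the front slot (upper half, (88,110)). The blister still hangs on its peg at (322,140), the bottles and vial stand where they were, and the robot is clear.

```bash
python3 -c "
from cell import env
print(env.job_done())"
```

```text
the job is handed in; nothing more can be done
None
```

The carded syringe is off its peg and standing upright on the floor of the front rack slot, and the last picture showed the blister, bottles and vial undisturbed; I handed the job in at about 15 s, and no verdict was returned.

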